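# Set the wheel-bearing play on a trailer hub

## Robot

A 6-joint arm with a two-finger parallel gripper is mounted at the origin on a cart in front of the work surface, level with it; the furniture and walls round the work are solid. World frame = base frame: x ahead of the robot, y to its left, z up, the work surface at z = 0. Lengths are in mm, angles in rad, forces in N, time in s.
With the tool pointing down it reaches from about 400 to 925 mm from the base axis. Payload 12.5 kg.
Tool frame: the origin (TCP) lies between the finger pads, 19 mm behind the fingertips; this is the grasp point; z points along the fingers, y is the direction in which the jaws open and shut (so a half turn about z gives the same grasp; the last joint's range is limited). The gripper opens to 95 mm and grips with 3 to 60 N. Pads are 20 mm wide; open, the fingers measure 119 mm over their backs; the gripper's body (75 mm by 180 mm) begins 59 mm behind the grasp point.
Start: joints at [1.148, 0.491, 1.559, -0, 1.092, -0.106], TCP at [194.687, 593.92, 233.461] pointing down, gripper open.
Joint ranges: [-3.1, 3.1], [-0.84, 2.19], [0.05, 2.79], [-1.13, 4.28], [0.06, 2.93], [-2.69, 2.69]. Speed limits (rad/s): [2.22, 2.22, 2.79, 3.14, 3.14, 3.14].

## Interface

Orientations are given as [roll, pitch, yaw] about the fixed x, y, z axes, in that order (R = Rz(yaw) Ry(pitch) Rx(roll)).
In Python, from cell import * gives the robot as it stands. The module is installed in compiled form; this text tells all that it offers.
- The arm moves only by the tool carry_out, never from a script. Its argument "moves" is a list of rows, each an object of numbers: "dx", "dy", "dz": the shift along the tool's x, y, z in m; "twist": the turn about the tool's z in degrees. A call has 1 to 5 rows; each row is the pose to reach, as a shift and turn from the pose commanded when the call began, along the tool's axes at that moment; what a row does not reach only later rows make up. A row lasts 1/10 s, in which the tool goes at most 50 mm and 8.59 degrees, less where a joint would pass 70% of its speed; a pose out of reach is approached as far as the arm can. A call with a gripper value outside its range is refused whole. "grip" is the finger opening in m, from 0 to 0.0951, set as the call begins (left out, the last holds). The fingers move at their own pace and stop on an object; the grip force is fixed at half the most. Time passes only in rows, so rows that repeat a pose let the fingers close. It gives the time, the measured TCP pose, the force and the opening at its end, in the units of the state.
- state(): the state, without advancing time (a new reading comes with each control period).
- read_camera(name): name is "scene" or "top"; returns (picture, depth): 480x640x3 uint8, red, green, blue; 480x640 float32, mm along the optical axis (not along the pixel's ray), 0 where there is no reading.
- camera_info(name): a dict with "mtx" (3x3 intrinsics, pixels), "R" (3x3) and "t" (3): a world point X has camera coordinates R X + t. Camera axes: x right, y down, z forward; pixel columns grow to the right and rows downward; lengths in mm; the calibration is good to about 2 mm. A picture is of the moment at which its call begins. camera_info takes no time and is no camera call.
- job_done(): hands the job in, once; it reports no verdict.
The state is a dict: "t": time; "joints": joint angles; "qvel": joint speeds; "tau": joint torques, N m; "eef_pos": TCP position; "tcp_rot": TCP orientation; "ft_force": force on the tool from outside, world axes, zero at the start; "moment": the same for the moment, N m; "opening": opening from 0.0 (shut) to 1.0 (fully open).
Only numpy, scipy, OpenCV 4.12 (cv2) and the standard library are available. Lean on these libraries where they do the work, as an engineer would, in place of code of your own. Each camera call takes 0.05 s, during which the arm holds its last target. There are 200 camera calls.

## Task

Set the bearing play on this trailer hub: lift the loose dust cap off it, keeping the cap's open end down, and set it gently in the steel parts dish. Then turn the castle nut clockwise until it bottoms out on its washer, back it off a quarter turn, and finish still gripping the nut so that it cannot creep while I fit the split pin. Leave the grease tin, the spare bearing and the pliers where they are.

Things in the scene. Friction and masses are not known exactly. Their poses are not given: they have to be found in the camera images.
- hub: Fixed dark cast hub on an upright axle on a green plate 140 x 140 x 12 mm. Origin: on the axis, under the plate, z up. Heights over it, mm (radius from axis): flange 52 (66), four studs 52 from the axis to 78, shoulder where the dust cap stands 84 (34), bright spigot inside the cap 94 (24.5), washer 97 (20.5), threaded axle end 127 (10). Nothing above.
- dust_cap: Loose bright cup, closed end up, 59 mm outside (64 at the bead on its lower rim), bore 52, 53 high, about 0.12 kg. Origin: centre of its open lower rim, z to the closed end. It starts on the hub's shoulder (84 mm over the hub's origin), hides the nut and must rise 45 mm to clear the axle. Grip from above across 59 mm, TCP 36 mm over its origin.
- castle_nut: Yellowish hex castle nut on the axle, right-hand thread, 2 mm a turn, 36 mm across flats, hexagon 20 high, teeth to 26.5. Origin: on the axis at its underside (97 mm over the hub's when bottomed), z up. Two flats face along its x axis, others every 60 degrees. Turns stiffly (0.12 N m), stays where left. Grip from above, TCP 21 mm over its origin.
- nut_mid (a point): Point on the nut's axis at half the height of the hexagon, 10 mm over the nut's underside; it turns with the nut and has its axes.
- nut_turn (a joint): Turn of the nut in rad: 0 = bottomed out on the washer (a hard stop), growing as it is unscrewed (anticlockwise from above); it starts 1.8 to 2.9 rad up. A quarter turn is 1.571.
- parts_dish: Round stainless parts dish standing fixed on the counter, 154 mm across its rim, 20 mm high, sloping side, flat floor of radius 62 mm at 4 mm. Origin: centre of its underside, z up.
- grease_tin: Yellow round grease tin 68 mm across, 48 mm high; origin at the centre of its underside. A bystander.
- bearing: Grey ball bearing lying flat, 52 mm across, 15 mm high; origin at the centre of its underside. A bystander.
- pliers: Red-handled pliers lying on the counter, 60 x 164 x 12 mm, long along their y; origin at the centre of the underside. A bystander.
Mind the look-alikes: they are no part of the job. Of the things like the dust_cap, leave any that is orange; of the rest the smaller one is meant. There is more than one size of the parts_dish; the job needs the largest.

How it is judged:
By the outcome, as a careful person would: the job done as asked, in the order asked, and still so for the second after the job is handed in, while the arm keeps its last pose, push and grip.
It also fails if it takes over 61 s, if anything falls off the work surface, if the arm or the gripper's body presses on something with over 40 N, if the wrist force passes 120 N, or if a joint passes its speed limit or range.

## Working session

There is one attempt and no reset: what is moved stays moved. The work goes in short steps, Python scripts to look and compute and a tool call to move; the robot and the scene stay as the last step left them, time stands still between calls to the robot, and variables do not carry over. Pictures are saved under pics/ and viewed, about 8 in all and at most 12, crops included, and the job is handed in when it is done.

Besides the shell and the picture viewer there is one more tool, called after ">>>" as name([rows], argument=value, ...), one row to a line, values as JSON. carry_out: Moves the arm, as the interface text tells. Its arguments: {"type":"object","properties":{"moves":{"type":"array","items":{"type":"object","properties":{"dx":{"type":"number"},"dy":{"type":"number"},"dz":{"type":"number"},"twist":{"type":"number"}}}},"grip":{"type":"number"}},"required":["moves"]}

```bash
mkdir -p pics
cat > h.py <<'E'
from cell import *
import numpy as np, cv2
def snap(n,f=None):
    p,d=read_camera(n)
    if f: cv2.imwrite('pics/'+f,cv2.cvtColor(p,cv2.COLOR_RGB2BGR))
    return p,d
def world(n,u,v,z=None,depth=None):
    c=camera_info(n);R=np.array(c['R']);t=np.array(c['t']);K=np.array(c['mtx'])
    r=R.T@np.linalg.solve(K,[u,v,1.]);o=-R.T@t
    if depth is not None: return o+r*depth
    return o+r*(z-o[2])/r[2]
E
python3 - <<'E'
from h import *
for n in('scene','top'):
    p,d=snap(n,n+'0.png'); np.save(n+'0.npy',d)
    c=camera_info(n);print(n,c['mtx'],-np.array(c['R']).T@c['t'],c['R'])
print(state())
E
```

```text
scene [[542.66454165   0.         323.97383207]
 [  0.         542.66454165 235.27072924]
 [  0.           0.           1.        ]] [-131.80255961 -761.7379906   556.4377942 ] [[ 0.79312084 -0.60905588 -0.00320272]
 [-0.24157773 -0.30975    -0.91961684]
 [ 0.55910601  0.73014099 -0.39280352]]
top [[567.92564906   0.         319.07028606]
 [  0.         567.92564906 242.60288032]
 [  0.           0.           1.        ]] [ 447.42853402   90.41035307 1090.67368792] [[-0.02185984 -0.99945733 -0.02464138]
 [-0.99532664  0.02407511 -0.0935161 ]
 [ 0.09405859  0.02248198 -0.99531279]]
{'t': 0.1, 'joints': array([ 1.14842743e+00,  4.91498161e-01,  1.55939075e+00, -2.03211644e-05,
        1.09174007e+00, -1.05632374e-01]), 'qvel': array([ 0.00154319, -0.00159327, -0.00266566,  0.00035683,  0.00091168,
        0.00100482]), 'tau': array([ 2.61818546e-03, -6.13622761e+01, -2.58609688e+01,  6.93536201e-02,
        4.70254419e-02, -4.99487658e-05]), 'eef_pos': array([194.58323591, 593.71927379, 232.92010824]), 'tcp_rot': array([-3.14056020e+00, -9.13435201e-05,  2.82486546e+00]), 'ft_force': array([ 0.1130552 ,  0.17133504, -0.07380314]), 'moment': array([-0.01815772,  0.01170277, -0.01208935]), 'opening': 1.000297839130269}
```

View pics/top0.png

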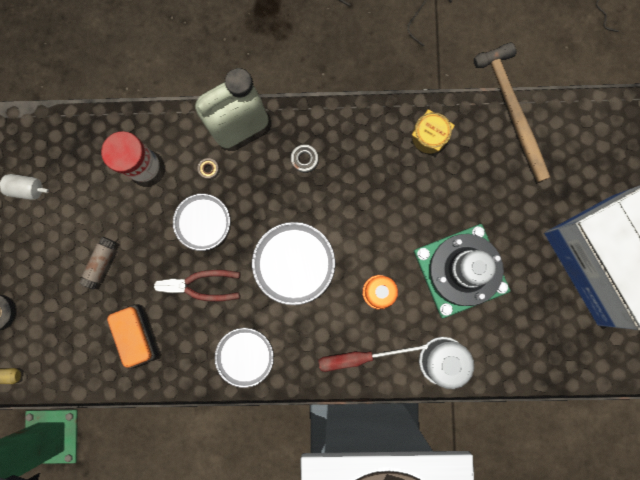

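View pics/scene0.png

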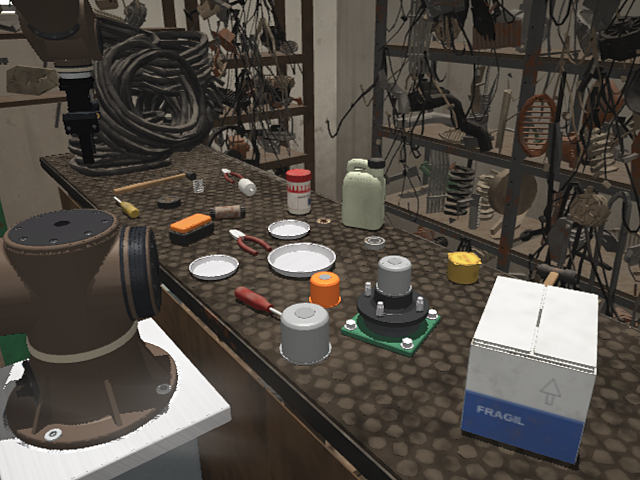

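The top view shows the hub at (462,270) with its bright cap at (477,267). The large dish is at (293,263), with two smaller dishes at (201,222) and (244,357). The orange cap is at (380,292) and the oversized cap at (448,363). The pliers are left of the dish. The box right of the hub at (600,260) is an obstacle.

```bash
cat >> h.py <<'E'
def cloud(n,d):
    c=camera_info(n);R=np.array(c['R']);t=np.array(c['t']);K=np.array(c['mtx'])
    v,u=np.mgrid[:480,:640];P=np.stack([(u-K[0,2])/K[0,0]*d,(v-K[1,2])/K[1,1]*d,d],-1)
    W=(P-t)@R; W[d<=0]=np.nan; return W
E
python3 - <<'E'
from h import *
d=np.load('top0.npy');p=cv2.cvtColor(cv2.imread('pics/top0.png'),cv2.COLOR_BGR2RGB);W=cloud('top',d)
def circ(name,u0,u1,v0,v1,z0,z1):
    m=np.zeros((480,640),np.uint8);s=W[v0:v1,u0:u1,2];m[v0:v1,u0:u1]=(s>z0)&(s<z1)
    c=max(cv2.findContours(m,0,1)[0],key=cv2.contourArea)
    pts=np.array([W[q[0][1],q[0][0]] for q in c]);(x,y),r=cv2.minEnclosingCircle(pts[:,:2].astype(np.float32))
    print(name,x,y,r,np.nanmedian(W[m>0],axis=0))
circ('cap',440,510,235,300,129,143)
circ('dish',245,345,215,310,3,28)
circ('flange',410,520,220,320,46,58)
circ('box',545,640,180,330,60,400)
hsv=cv2.cvtColor(p,cv2.COLOR_RGB2HSV)
m=cv2.inRange(hsv,(55,100,40),(85,255,255));m[:200]=0;m[330:]=0
c=np.vstack([k for k in cv2.findContours(m,0,1)[0] if cv2.contourArea(k)>20])
r=cv2.minAreaRect(c);print(r);print(world('top',*r[0],z=12)); print([world('top',*b,z=12).round(1) for b in cv2.boxPoints(r)])
b=W[180:330,545:640].reshape(-1,3);b=b[b[:,2]>60];print(b.min(0),b.max(0))
b=W[95:170,195:275].reshape(-1,3);b=b[b[:,2]>60];print('can',b.min(0),b.max(0))
for n in('scene',):
    d=np.load('scene0.npy');W=cloud(n,d);s=W[240:300,360:420];k=(abs(s[...,2]-137)<4);print('scene cap top',np.median(s[k],axis=0),k.sum(), (s[k].max(0)+s[k].min(0))/2)
    s=W[235:285,255:345];k=(s[...,2]>14)&(s[...,2]<26);q=s[k];print('scene dish',(q.max(0)+q.min(0))/2,q.max(0)-q.min(0))
E
```

```text
cap 490.6097106933594 -153.5986328125 29.255874633789062 [ 490.27716656 -152.72561532  136.72902069]
dish 512.1795043945312 163.1394805908203 82.99468994140625 [512.16919695 163.85541311   5.68954414]
flange 490.5293273925781 -154.0157928466797 66.0672607421875 [ 486.38740379 -143.8571409    52.47399464]
box 505.0518798828125 -426.4031982421875 124.59555053710938 [ 511.24771324 -375.32283921  151.75465624]
((455.5777587890625, 272.9142150878906), (73.88726043701172, 61.30519485473633), 68.74949645996094)
[ 485.67931238 -141.63893197   12.        ]
[array([531.7, -64.4,  12. ]), array([ 571.5, -174.1,   12. ]), array([ 440.2, -218. ,   12. ]), array([ 401.1, -109.6,   12. ])]
[ 381.87181538 -447.31376496   60.01792897] [ 627.8801157  -313.94522806  160.43891443]
can [738.99520255 209.05560427  60.08958524] [807.72771118 324.86169732 183.88262711]
scene cap top [ 485.54511033 -156.92082118  137.58935842] 391 [ 488.494321   -153.74213365  136.48270673]
scene dish [513.30050795 202.40091602  19.70252806] [158.42488015 230.58598576  11.39098689]
```

```bash
cat >> h.py <<'E'
from scipy.spatial.transform import Rotation as Ro
def to(x,y,z):
    s=state();R=Ro.from_euler('xyz',s['tcp_rot']).as_matrix()
    print('d(m)',(R.T@(np.array([x,y,z])-s['eef_pos'])/1000).round(4),'pos',s['eef_pos'].round(1),'yaw',s['tcp_rot'][2].round(4),'q',s['joints'].round(3),'t',s['t'])
E
python3 -c "
from h import *
to(500,163,233)
to(490.5,-153.8,200)"
```

```text
d(m) [-4.244e-01 -3.142e-01  2.000e-04] pos [194.6 593.7 232.9] yaw 2.8249 q [ 1.148  0.491  1.559 -0.     1.092 -0.106] t 0.1
d(m) [-0.514  -0.6181  0.0335] pos [194.6 593.7 232.9] yaw 2.8249 q [ 1.148  0.491  1.559 -0.     1.092 -0.106] t 0.1
```

>>> carry_out([
  {"dx":-0.042,"dy":-0.027},
  {"dx":-0.084,"dy":-0.054},
  {"dx":-0.126,"dy":-0.081},
  {"dx":-0.168,"dy":-0.108},
  {"dx":-0.21,"dy":-0.135},
], grip=0.095)

```text
schema error: expected keys dx, dy, dz, twist
```

>>> carry_out([
  {"dx":-0.042,"dy":-0.027,"dz":0,"twist":0},
  {"dx":-0.084,"dy":-0.054,"dz":0,"twist":0},
  {"dx":-0.126,"dy":-0.081,"dz":0,"twist":0},
  {"dx":-0.168,"dy":-0.108,"dz":0,"twist":0},
  {"dx":-0.21,"dy":-0.135,"dz":0,"twist":0},
], grip=0.095)

```text
t: 0.6
eef_pos: [353.0, 398.5, 233.3]
tcp_rot: [-3.141, -0.0, 2.825]
ft_force: [-0.2, 1.3, -0.2]
opening: 0.997
```

>>> carry_out([
  {"dx":-0.152,"dy":-0.24,"dz":0,"twist":0},
  {"dx":-0.152,"dy":-0.24,"dz":0,"twist":0},
  {"dx":-0.152,"dy":-0.24,"dz":0,"twist":0},
  {"dx":-0.152,"dy":-0.24,"dz":0,"twist":0},
  {"dx":-0.152,"dy":-0.24,"dz":0,"twist":0},
])

```text
t: 1.1
eef_pos: [413.5, 156.0, 233.4]
tcp_rot: [3.141, 0.0, 2.825]
ft_force: [1.5, -0.5, 0.3]
opening: 1.001
```

```bash
python3 -c "
from h import *
to(490.5,-153.8,200)"
```

```text
d(m) [-0.1696 -0.2704  0.0334] pos [413.5 156.  233.4] yaw 2.8251 q [ 0.211  0.231  1.984  0.     0.926 -1.043] t 1.1
```

>>> carry_out([
  {"dx":-0.13,"dy":-0.21,"dz":0,"twist":0},
  {"dx":-0.13,"dy":-0.21,"dz":0,"twist":0},
  {"dx":-0.13,"dy":-0.21,"dz":0,"twist":0},
  {"dx":-0.13,"dy":-0.21,"dz":0,"twist":0},
  {"dx":-0.13,"dy":-0.21,"dz":0,"twist":0},
])

```text
t: 1.6
eef_pos: [471.6, -84.5, 233.4]
tcp_rot: [3.141, -0.0, 2.824]
ft_force: [0.5, 0.2, -0.7]
opening: 1.0
```

>>> carry_out([
  {"dx":0,"dy":0,"dz":0,"twist":0},
  {"dx":0,"dy":0,"dz":0,"twist":0},
])

```text
t: 1.8
eef_pos: [471.3, -82.9, 233.0]
tcp_rot: [3.141, -0.001, 2.822]
ft_force: [0.7, -0.2, 0.4]
opening: 1.002
```

```bash
python3 -c "
from h import *
to(490.5,-153.8,160)"
```

```text
d(m) [-0.0405 -0.0613  0.0729] pos [471.3 -82.9 233. ] yaw 2.8223 q [-0.312  0.285  1.906  0.     0.952 -1.564] t 1.8
```

>>> carry_out([
  {"dx":-0.0405,"dy":-0.061,"dz":0,"twist":0},
  {"dx":-0.0405,"dy":-0.061,"dz":0,"twist":0},
  {"dx":-0.0405,"dy":-0.061,"dz":0.03,"twist":0},
  {"dx":-0.0405,"dy":-0.061,"dz":0.06,"twist":0},
  {"dx":-0.0405,"dy":-0.061,"dz":0.06,"twist":0},
])

```text
t: 2.3
eef_pos: [489.6, -150.9, 170.7]
tcp_rot: [3.141, -0.006, 2.826]
ft_force: [-0.6, 0.1, 0.4]
opening: 1.0
```

```bash
python3 -c "
from h import *
to(490.5,-153.8,120)"
```

```text
d(m) [-0.0021 -0.0026  0.0507] pos [ 489.6 -150.9  170.7] yaw 2.8262 q [-0.428  0.415  1.9    0.     0.833 -1.684] t 2.3
```

>>> carry_out([
  {"dx":0,"dy":0,"dz":0.015,"twist":0},
  {"dx":0,"dy":0,"dz":0.03,"twist":0},
  {"dx":0,"dy":0,"dz":0.03,"twist":0},
  {"dx":0,"dy":0,"dz":0.03,"twist":0},
])

```text
t: 2.7
eef_pos: [491.5, -152.2, 144.6]
tcp_rot: [3.142, 0.001, 2.826]
ft_force: [0.1, 0.3, 0.2]
opening: 1.002
```

```bash
python3 -c "
from h import *
to(490.5,-153.8,120.5);d=snap('top','t1.png')"
```

```text
d(m) [ 0.0005 -0.0019  0.0241] pos [ 491.5 -152.2  144.6] yaw 2.8259 q [-0.429  0.453  1.925  0.     0.763 -1.684] t 2.7
```

>>> carry_out([
  {"dx":0,"dy":-0.0015,"dz":0.012,"twist":0},
  {"dx":0,"dy":-0.0015,"dz":0.024,"twist":0},
  {"dx":0,"dy":-0.0015,"dz":0.024,"twist":0},
  {"dx":0,"dy":-0.0015,"dz":0.024,"twist":0},
])

```text
t: 3.15
eef_pos: [490.5, -154.2, 119.0]
tcp_rot: [3.141, -0.001, 2.825]
ft_force: [-0.7, -1.4, 0.3]
opening: 0.996
```

>>> carry_out([
  {"dx":0,"dy":0,"dz":0,"twist":0},
  {"dx":0,"dy":0,"dz":0,"twist":0},
  {"dx":0,"dy":0,"dz":0,"twist":0},
  {"dx":0,"dy":0,"dz":0,"twist":0},
  {"dx":0,"dy":0,"dz":0,"twist":0},
], grip=0.05)

```text
t: 3.65
eef_pos: [490.7, -154.0, 119.5]
tcp_rot: [3.141, 0.0, 2.824]
ft_force: [7.9, 23.4, 5.4]
opening: 0.637
```

>>> carry_out([
  {"dx":0,"dy":0,"dz":0,"twist":0},
  {"dx":0,"dy":0,"dz":0,"twist":0},
  {"dx":0,"dy":0,"dz":0,"twist":0},
])

```text
t: 3.95
eef_pos: [490.8, -153.5, 119.6]
tcp_rot: [3.141, 0.0, 2.825]
ft_force: [2.5, 6.8, 1.8]
opening: 0.629
```

>>> carry_out([
  {"dx":0,"dy":0,"dz":-0.01,"twist":0},
  {"dx":0,"dy":0,"dz":-0.03,"twist":0},
  {"dx":0,"dy":0,"dz":-0.05,"twist":0},
  {"dx":0,"dy":0,"dz":-0.075,"twist":0},
  {"dx":0,"dy":0,"dz":-0.075,"twist":0},
])

```text
t: 4.45
eef_pos: [491.5, -154.6, 196.8]
tcp_rot: [-3.141, 0.004, 2.825]
ft_force: [0.2, 0.2, -1.0]
opening: 0.625
```

```bash
python3 -c "
from h import *
to(512,163,120);print(state()['opening'],state()['ft_force'])"
```

```text
d(m) [0.0797 0.3082 0.0763] pos [ 491.5 -154.6  196.8] yaw 2.825 q [-0.433  0.379  1.871  0.     0.887 -1.687] t 4.45
0.6245398857405633 [ 0.21010827  0.15574642 -0.99143375]
```

>>> carry_out([
  {"dx":0.004,"dy":0.015,"dz":0,"twist":0},
  {"dx":0.012,"dy":0.045,"dz":0,"twist":0},
  {"dx":0.021,"dy":0.08,"dz":0,"twist":0},
  {"dx":0.03,"dy":0.115,"dz":0,"twist":0},
  {"dx":0.039,"dy":0.15,"dz":0,"twist":0},
])

```text
t: 4.95
eef_pos: [499.4, 2.6, 193.1]
tcp_rot: [-3.141, -0.002, 2.825]
ft_force: [1.5, 0.2, -1.3]
opening: 0.627
```

>>> carry_out([
  {"dx":0.009,"dy":0.035,"dz":0,"twist":0},
  {"dx":0.018,"dy":0.07,"dz":0.01,"twist":0},
  {"dx":0.027,"dy":0.105,"dz":0.025,"twist":0},
  {"dx":0.035,"dy":0.135,"dz":0.05,"twist":0},
  {"dx":0.04,"dy":0.157,"dz":0.075,"twist":0},
])

```text
t: 5.45
eef_pos: [510.0, 164.6, 117.5]
tcp_rot: [-3.141, -0.001, 2.826]
ft_force: [0.1, -1.1, -2.0]
opening: 0.627
```

>>> carry_out([
  {"dx":0,"dy":0,"dz":0,"twist":0},
  {"dx":0,"dy":0,"dz":0,"twist":0},
])

```text
t: 5.65
eef_pos: [510.2, 162.7, 118.3]
tcp_rot: [-3.14, -0.002, 2.826]
ft_force: [0.4, 0.1, -1.7]
opening: 0.625
```

```bash
python3 -c "
from h import *
snap('scene','s2.png')
p,d=snap('top');np.save('top1.npy',d)
P=p[200:340,390:540];cv2.imwrite('pics/t2.png',cv2.cvtColor(cv2.resize(P,None,fx=5,fy=5,interpolation=2)[:600],4))
to(512,163,40);print(state()['opening'],state()['ft_force'])"
```

```text
d(m) [-0.0005  0.0015  0.0796] pos [511.1 161.8 119.6] yaw 2.8245 q [ 0.183  0.516  1.894  0.     0.732 -1.07 ] t 5.75
0.6214613049321752 [ 0.87364196 -0.57845927 -1.62651792]
```

View pics/t2.png

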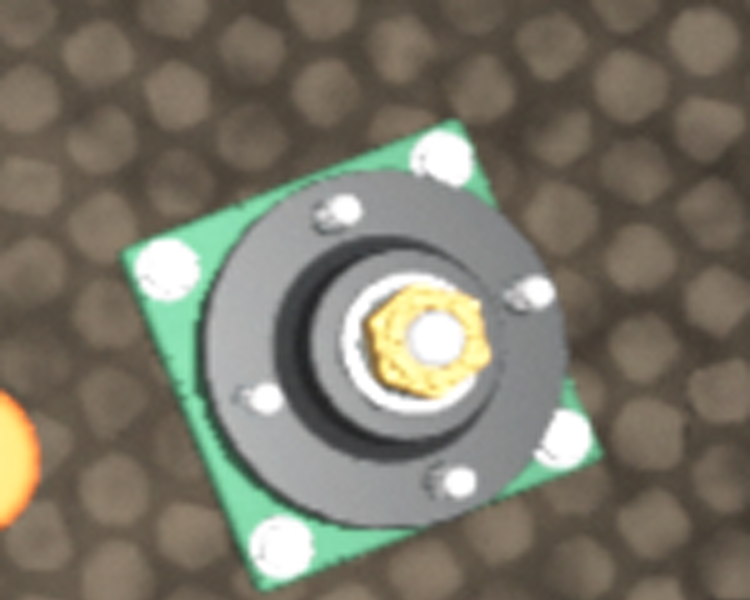

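View pics/s2.png

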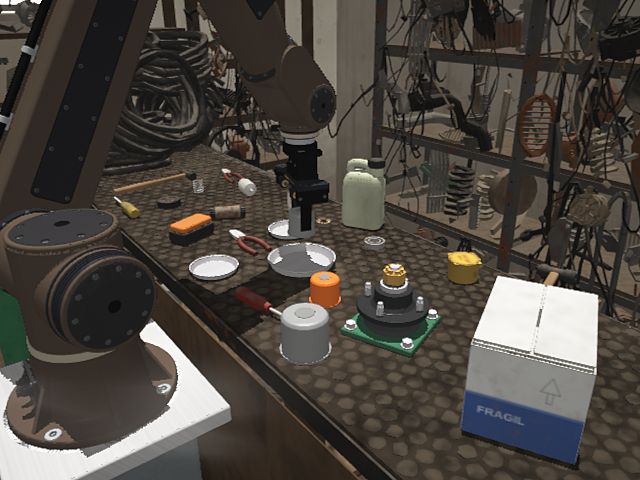

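The close-up shows the yellow castle nut exposed on the axle at crop (430,340). The scene view shows the cap, open end down in the jaws, over the large dish at (302,220). Next I lower the cap and measure the nut's angle.

```bash
cat > nut.py <<'E'
from h import *
def ang(p,z=119):
    S=4; I=cv2.resize(p,None,fx=S,fy=S,interpolation=cv2.INTER_CUBIC)
    h=cv2.cvtColor(I,cv2.COLOR_RGB2HSV);m=cv2.inRange(h,(15,70,90),(35,255,255))
    m[:S*245]=0;m[S*290:]=0;m[:,:S*455]=0;m[:,S*500:]=0
    c=max(cv2.findContours(m,0,1)[0],key=cv2.contourArea);c=cv2.convexHull(c)
    k=np.zeros_like(m);cv2.drawContours(k,[c],-1,255,-1);v,u=np.nonzero(k)
    W=np.array([world('top',(a+.5)/S-.5,(b+.5)/S-.5,z=z)[:2] for a,b in zip(u,v)]);c0=W.mean(0);D=W-c0
    r=np.hypot(*D.T);t=np.arctan2(D[:,1],D[:,0]);H=(r**4*np.exp(6j*t)).sum()/(r**4).sum()
    # hexagon corners at phase/6 ; flat normals 30 deg on
    a=np.degrees(np.angle(H))/6
    print('centre',c0.round(1),'area-equiv r',r.max(),'H',abs(H),'flat normal yaw deg',(a+30)%60)
E
python3 -c "
from nut import *
p,d=snap('top');ang(p)"
```

```text
Traceback (most recent call last):
  File "nut.py", line 8, in ang
    W=np.array([world('top',(a+.5)/S-.5,(b+.5)/S-.5,z=z)[:2] for a,b in zip(u,v)]);c0=W.mean(0);D=W-c0
                ~~~~~^^^^^^^^^^^^^^^^^^^^^^^^^^^^^^^^^^^
  File "h.py", line 8, in world
    c=camera_info(n);R=np.array(c['R']);t=np.array(c['t']);K=np.array(c['mtx'])
ValueError: time passes only in moves, steps and waits
```

>>> carry_out([
  {"dx":0,"dy":0.001,"dz":0.025,"twist":0},
  {"dx":0,"dy":0.001,"dz":0.05,"twist":0},
  {"dx":0,"dy":0.001,"dz":0.065,"twist":0},
  {"dx":0,"dy":0.001,"dz":0.072,"twist":0},
  {"dx":0,"dy":0.001,"dz":0.074,"twist":0},
])

```text
t: 6.3
eef_pos: [511.7, 162.6, 45.5]
tcp_rot: [3.141, 0.0, 2.824]
ft_force: [-0.1, -0.3, -1.4]
opening: 0.621
```

>>> carry_out([
  {"dx":0,"dy":0,"dz":0.001,"twist":0},
  {"dx":0,"dy":0,"dz":0.002,"twist":0},
])

```text
t: 6.5
eef_pos: [511.9, 163.0, 44.2]
tcp_rot: [3.141, 0.001, 2.825]
ft_force: [0.5, -0.0, -1.5]
opening: 0.623
```

>>> carry_out([
  {"dx":0,"dy":0,"dz":0.001,"twist":0},
  {"dx":0,"dy":0,"dz":0.002,"twist":0},
  {"dx":0,"dy":0,"dz":0.003,"twist":0},
  {"dx":0,"dy":0,"dz":0.003,"twist":0},
])

```text
t: 6.9
eef_pos: [511.5, 163.1, 40.4]
tcp_rot: [3.142, -0.0, 2.825]
ft_force: [0.2, 0.7, -1.6]
opening: 0.627
```

>>> carry_out([
  {"dx":0,"dy":0,"dz":0.0005,"twist":0},
  {"dx":0,"dy":0,"dz":0.001,"twist":0},
  {"dx":0,"dy":0,"dz":0.001,"twist":0},
])

```text
t: 7.2
eef_pos: [511.5, 163.1, 39.6]
tcp_rot: [3.141, 0.0, 2.825]
ft_force: [-1.1, 0.2, 2.1]
opening: 0.624
```

```bash
sed -i "s/W=np.array(\[world.*z=z)\[:2\] for a,b in zip(u,v)\])/W=world('top',(u+.5)\/S-.5,(v+.5)\/S-.5,z=z)[:2].T/" nut.py
sed -i "s/r=R.T@np.linalg.solve(K,\[u,v,1.\]);o=-R.T@t/u=np.atleast_1d(u);v=np.atleast_1d(v);r=R.T@np.linalg.solve(K,np.stack([u,v,1.+0*u]));o=(-R.T@t)[:,None]/" h.py
python3 -c "
from nut import *
p,d=snap('top');ang(p)
print(state()['eef_pos'],state()['ft_force'])"
```

```text
centre [ 489.9 -151.6] area-equiv r 22.28679557932579 H 0.12388995997877923 flat normal yaw deg 40.35983327133211
[511.54827595 163.11397298  39.57146908] [-0.77102688  0.57112239  1.9450768 ]
```

>>> carry_out([
  {"dx":0,"dy":0,"dz":0,"twist":0},
  {"dx":0,"dy":0,"dz":0,"twist":0},
  {"dx":0,"dy":0,"dz":0,"twist":0},
  {"dx":0,"dy":0,"dz":0,"twist":0},
], grip=0.075)

```text
t: 7.65
eef_pos: [511.5, 163.1, 39.4]
tcp_rot: [3.141, 0.0, 2.825]
ft_force: [-0.1, -0.6, -0.8]
opening: 0.787
```

>>> carry_out([
  {"dx":0,"dy":0,"dz":-0.015,"twist":0},
  {"dx":0,"dy":0,"dz":-0.04,"twist":0},
  {"dx":0,"dy":0,"dz":-0.08,"twist":0},
  {"dx":0,"dy":0,"dz":-0.12,"twist":0},
  {"dx":0,"dy":0,"dz":-0.15,"twist":0},
])

```text
t: 8.15
eef_pos: [511.6, 163.1, 191.8]
tcp_rot: [3.141, 0.001, 2.825]
ft_force: [-0.1, 0.3, -0.5]
opening: 0.789
```

```bash
python3 -c "
from nut import *
p,d=snap('top','t3.png');ang(p);snap('scene','s3.png')
to(490.3,-153.6,185);print(state()['opening'])"
```

```text
centre [ 489.9 -151.5] area-equiv r 22.306233839595976 H 0.12323294810924788 flat normal yaw deg 40.181961843178165
d(m) [-0.0773 -0.3083  0.0077] pos [512.8 163.4 193.3] yaw 2.8249 q [ 0.186  0.414  1.823  0.     0.898 -1.068] t 8.25
0.7890081841949316
```

View pics/s3.png

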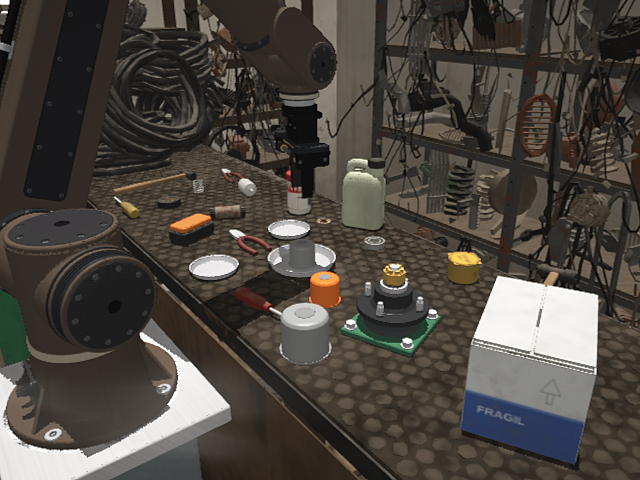

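The cap stands upright in the large dish at (301,255), and the bystanders haven't moved. Next is the nut.

>>> carry_out([
  {"dx":-0.011,"dy":-0.045,"dz":0,"twist":6},
  {"dx":-0.022,"dy":-0.09,"dz":0,"twist":12},
  {"dx":-0.033,"dy":-0.135,"dz":0,"twist":18},
  {"dx":-0.044,"dy":-0.18,"dz":0,"twist":24},
  {"dx":-0.055,"dy":-0.22,"dz":0,"twist":31.7},
])

```text
t: 8.75
eef_pos: [494.4, -65.0, 188.7]
tcp_rot: [-3.141, -0.001, 2.267]
ft_force: [0.6, 0.3, -0.2]
opening: 0.791
```

>>> carry_out([
  {"dx":0,"dy":0,"dz":0,"twist":0},
  {"dx":0,"dy":0,"dz":0,"twist":0},
])

```text
t: 8.95
eef_pos: [494.9, -63.7, 188.7]
tcp_rot: [-3.141, -0.001, 2.27]
ft_force: [-0.1, 0.5, 0.1]
opening: 0.789
```

```bash
python3 -c "
from nut import *
to(490.4,-153.6,165)"
```

```text
d(m) [-0.0659 -0.0613  0.0237] pos [494.9 -63.7 188.7] yaw 2.2704 q [-0.261  0.371  1.914  0.     0.857 -0.96 ] t 8.95
```

>>> carry_out([
  {"dx":-0.033,"dy":-0.031,"dz":0,"twist":0},
  {"dx":-0.066,"dy":-0.0613,"dz":0,"twist":0},
  {"dx":-0.066,"dy":-0.0613,"dz":0.012,"twist":0},
  {"dx":-0.066,"dy":-0.0613,"dz":0.024,"twist":0},
  {"dx":-0.066,"dy":-0.0613,"dz":0.024,"twist":0},
])

```text
t: 9.45
eef_pos: [490.2, -151.2, 163.5]
tcp_rot: [-3.14, -0.003, 2.274]
ft_force: [0.0, -0.6, 0.3]
opening: 0.792
```

>>> carry_out([
  {"dx":0,"dy":0,"dz":0,"twist":0},
  {"dx":0,"dy":0,"dz":0,"twist":0},
])

```text
t: 9.65
eef_pos: [491.2, -152.1, 165.6]
tcp_rot: [3.141, 0.0, 2.273]
ft_force: [-0.1, 0.8, -0.6]
opening: 0.792
```

```bash
python3 -c "
from nut import *
to(490.4,-153.6,118.8)"
```

```text
d(m) [-0.0006 -0.0016  0.0468] pos [ 491.2 -152.1  165.6] yaw 2.2733 q [-0.429  0.422  1.905  0.     0.815 -1.131] t 9.65
```

>>> carry_out([
  {"dx":-0.0005,"dy":-0.001,"dz":0.015,"twist":0},
  {"dx":-0.0005,"dy":-0.001,"dz":0.03,"twist":0},
  {"dx":-0.0005,"dy":-0.001,"dz":0.042,"twist":0},
  {"dx":-0.0005,"dy":-0.001,"dz":0.0465,"twist":0},
  {"dx":-0.0005,"dy":-0.001,"dz":0.0465,"twist":0},
])

```text
t: 10.15
eef_pos: [490.4, -153.8, 118.6]
tcp_rot: [-3.141, -0.001, 2.272]
ft_force: [0.2, -0.2, 0.6]
opening: 0.789
```

>>> carry_out([
  {"dx":0,"dy":0,"dz":0,"twist":0},
  {"dx":0,"dy":0,"dz":0,"twist":0},
])

```text
t: 10.35
eef_pos: [490.7, -154.2, 119.5]
tcp_rot: [3.141, 0.001, 2.272]
ft_force: [0.4, 0.1, -0.6]
opening: 0.789
```

```bash
python3 -c "
from nut import *
to(490.4,-153.6,118.8);print(state()['ft_force'])"
```

```text
d(m) [0.0007 0.0001 0.0007] pos [ 490.7 -154.2  119.5] yaw 2.2716 q [-0.433  0.492  1.947  0.     0.702 -1.134] t 10.35
[ 0.36036062  0.14696364 -0.62462068]
```

Close on the nut.

>>> carry_out([
  {"dx":0,"dy":0,"dz":0.0005,"twist":0},
  {"dx":0,"dy":0,"dz":0.0005,"twist":0},
  {"dx":0,"dy":0,"dz":0.0005,"twist":0},
  {"dx":0,"dy":0,"dz":0.0005,"twist":0},
  {"dx":0,"dy":0,"dz":0.0005,"twist":0},
], grip=0.025)

```text
t: 10.85
eef_pos: [490.5, -154.1, 118.4]
tcp_rot: [3.142, -0.0, 2.272]
ft_force: [-0.0, -0.2, 0.5]
opening: 0.427
```

>>> carry_out([
  {"dx":0,"dy":0,"dz":0,"twist":0},
  {"dx":0,"dy":0,"dz":0,"twist":0},
  {"dx":0,"dy":0,"dz":0,"twist":0},
  {"dx":0,"dy":0,"dz":0,"twist":0},
])

```text
t: 11.25
eef_pos: [491.1, -153.6, 118.5]
tcp_rot: [3.14, 0.0, 2.271]
ft_force: [4.4, 5.6, -0.3]
opening: 0.378
```

```bash
python3 -c "
from nut import *
s=state();print(s['opening']*95.1,s['ft_force'],s['moment'],s['tcp_rot'][2],s['eef_pos'],s['joints'])"
```

```text
35.90227066757634 [ 4.41484284  5.60075381 -0.31789344] [ 0.90580953 -0.6774257  -0.07001827] 2.271050149574906 [ 491.13809356 -153.64375612  118.53071508] [-4.32141748e-01  4.93444292e-01  1.94722721e+00  1.70170453e-03
  6.99862857e-01 -1.13369703e+00]
```

>>> carry_out([
  {"dx":0,"dy":0.0007,"dz":0,"twist":5},
  {"dx":0,"dy":0.0007,"dz":0.0,"twist":11},
  {"dx":0,"dy":0.0007,"dz":0.0001,"twist":18},
  {"dx":0,"dy":0.0007,"dz":0.0001,"twist":25},
  {"dx":0,"dy":0.0007,"dz":0.0002,"twist":32},
])

```text
t: 11.75
eef_pos: [490.5, -153.8, 118.3]
tcp_rot: [-3.14, -0.0, 1.709]
ft_force: [-3.6, -2.1, 5.6]
opening: 0.378
```

```bash
cat > st.py <<'E'
from h import *
s=state();print('t',s['t'],'open',(s['opening']*95.1).round(2),'F',s['ft_force'].round(1),'M',s['moment'].round(3),'yaw',np.degrees(s['tcp_rot'][2]).round(2),s['eef_pos'].round(1),'q6',s['joints'][5].round(3))
E
python3 st.py
```

```text
Traceback (most recent call last):
  File "st.py", line 2, in <module>
    s=state();print('t',s['t'],'open',(s['opening']*95.1).round(2),'F',s['ft_force'].round(1),'M',s['moment'].round(3),'yaw',np.degrees(s['tcp_rot'][2]).round(2),s['eef_pos'].round(1),'q6',s['joints'][5].round(3))
                                      ^^^^^^^^^^^^^^^^^^^^^^^^^
AttributeError: 'float' object has no attribute 'round'
```

>>> carry_out([
  {"dx":0,"dy":0,"dz":0,"twist":8},
  {"dx":0,"dy":0,"dz":0.0001,"twist":16},
  {"dx":0,"dy":0,"dz":0.0001,"twist":24},
  {"dx":0,"dy":0,"dz":0.0002,"twist":32},
  {"dx":0,"dy":0,"dz":0.0002,"twist":40},
])

```text
t: 12.25
eef_pos: [489.6, -153.6, 118.1]
tcp_rot: [-3.139, 0.001, 1.01]
ft_force: [-9.0, -0.9, 6.9]
opening: 0.375
```

```bash
sed -i "s/(s\['opening'\]\*95.1).round(2)/round(s['opening']*95.1,2)/" st.py; python3 st.py
```

```text
t 12.25 open 35.68 F [-9.  -0.9  6.9] M [-0.364  1.751  0.136] yaw 57.86 [ 489.6 -153.6  118.1] q6 0.13
```

>>> carry_out([
  {"dx":-0.0005,"dy":-0.0008,"dz":-0.0003,"twist":6},
  {"dx":-0.0005,"dy":-0.0008,"dz":-0.0003,"twist":12},
  {"dx":-0.0005,"dy":-0.0008,"dz":-0.0002,"twist":18},
  {"dx":-0.0005,"dy":-0.0008,"dz":-0.0002,"twist":25},
  {"dx":-0.0005,"dy":-0.0008,"dz":-0.0002,"twist":25},
])

```text
t: 12.75
eef_pos: [489.1, -153.2, 118.0]
tcp_rot: [-3.139, 0.001, 0.577]
ft_force: [-5.1, 3.0, 1.2]
opening: 0.377
```

```bash
python3 st.py
```

```text
t 12.75 open 35.84 F [-5.1  3.   1.2] M [ 0.365  1.164 -0.053] yaw 33.05 [ 489.1 -153.2  118. ] q6 0.561
```

>>> carry_out([
  {"dx":0,"dy":0,"dz":0,"twist":3},
  {"dx":0,"dy":0,"dz":0,"twist":6},
  {"dx":0,"dy":0,"dz":0,"twist":9},
  {"dx":0,"dy":0,"dz":0.0001,"twist":12},
])

```text
t: 13.15
eef_pos: [489.0, -152.9, 117.9]
tcp_rot: [-3.139, 0.002, 0.371]
ft_force: [-6.2, 3.9, 4.0]
opening: 0.376
```

```bash
python3 st.py
```

```text
t 13.15 open 35.79 F [-6.2  3.9  4. ] M [0.852 1.254 0.135] yaw 21.27 [ 489.  -152.9  117.9] q6 0.767
```

>>> carry_out([
  {"dx":0,"dy":0.0004,"dz":0,"twist":3},
  {"dx":0,"dy":0.0004,"dz":0,"twist":6},
  {"dx":0,"dy":0.0004,"dz":-0.0001,"twist":9},
  {"dx":0,"dy":0.0004,"dz":-0.0001,"twist":12},
])

```text
t: 13.55
eef_pos: [488.9, -152.7, 117.8]
tcp_rot: [-3.139, 0.003, 0.162]
ft_force: [-5.3, 8.4, 1.9]
opening: 0.377
```

```bash
python3 st.py
```

```text
t 13.55 open 35.89 F [-5.3  8.4  1.9] M [1.669 1.073 0.117] yaw 9.26 [ 488.9 -152.7  117.8] q6 0.976
```

>>> carry_out([
  {"dx":-0.0004,"dy":-0.001,"dz":0,"twist":3},
  {"dx":-0.0004,"dy":-0.001,"dz":0,"twist":6},
  {"dx":-0.0004,"dy":-0.001,"dz":0,"twist":9},
  {"dx":-0.0004,"dy":-0.001,"dz":0,"twist":12},
])

```text
t: 13.95
eef_pos: [488.9, -152.3, 117.8]
tcp_rot: [-3.14, 0.002, -0.048]
ft_force: [-3.5, 6.1, -1.2]
opening: 0.376
```

```bash
python3 st.py
```

```text
t 13.95 open 35.74 F [-3.5  6.1 -1.2] M [0.967 0.656 0.16 ] yaw -2.74 [ 488.9 -152.3  117.8] q6 1.187
```

>>> carry_out([
  {"dx":-0.0003,"dy":-0.0006,"dz":0,"twist":2},
  {"dx":-0.0003,"dy":-0.0006,"dz":0,"twist":4},
  {"dx":-0.0003,"dy":-0.0006,"dz":0,"twist":6},
  {"dx":-0.0003,"dy":-0.0006,"dz":0.0001,"twist":8},
])

```text
t: 14.35
eef_pos: [488.9, -152.1, 117.8]
tcp_rot: [-3.141, 0.002, -0.186]
ft_force: [-1.8, 3.2, -1.5]
opening: 0.377
```

```bash
python3 st.py
```

```text
t 14.35 open 35.82 F [-1.8  3.2 -1.5] M [0.643 0.528 0.615] yaw -10.68 [ 488.9 -152.1  117.8] q6 1.326
```

>>> carry_out([
  {"dx":0,"dy":-0.0003,"dz":0,"twist":1},
  {"dx":0,"dy":-0.0003,"dz":0,"twist":2},
  {"dx":0,"dy":-0.0003,"dz":0,"twist":2},
])

```text
t: 14.65
eef_pos: [488.8, -152.0, 117.8]
tcp_rot: [3.141, 0.002, -0.222]
ft_force: [-4.8, 0.5, -1.9]
opening: 0.377
```

```bash
python3 st.py
```

```text
t 14.65 open 35.87 F [-4.8  0.5 -1.9] M [0.248 0.984 1.119] yaw -12.71 [ 488.8 -152.   117.8] q6 1.363
```

>>> carry_out([
  {"dx":0,"dy":0,"dz":0,"twist":-5},
  {"dx":-0.0003,"dy":0,"dz":0,"twist":-12},
  {"dx":-0.0003,"dy":0,"dz":-0.0001,"twist":-19},
  {"dx":-0.0003,"dy":0,"dz":-0.0001,"twist":-26},
  {"dx":-0.0003,"dy":0,"dz":-0.0002,"twist":-33},
])

```text
t: 15.15
eef_pos: [488.8, -152.8, 118.0]
tcp_rot: [3.141, 0.001, 0.357]
ft_force: [-4.8, -7.4, -5.3]
opening: 0.375
```

```bash
python3 st.py
```

```text
t 15.15 open 35.69 F [-4.8 -7.4 -5.3] M [-1.317  1.063 -0.141] yaw 20.46 [ 488.8 -152.8  118. ] q6 0.783
```

>>> carry_out([
  {"dx":-0.0006,"dy":0.0005,"dz":0.0002,"twist":-7},
  {"dx":-0.0006,"dy":0.0005,"dz":0.0001,"twist":-14},
  {"dx":-0.0006,"dy":0.0005,"dz":0.0001,"twist":-21},
  {"dx":-0.0006,"dy":0.0005,"dz":0.0,"twist":-28},
  {"dx":-0.0006,"dy":0.0005,"dz":0,"twist":-35},
])

```text
t: 15.65
eef_pos: [489.3, -153.6, 118.2]
tcp_rot: [3.14, -0.0, 0.968]
ft_force: [0.2, -4.6, -6.3]
opening: 0.376
```

```bash
python3 st.py
```

```text
t 15.65 open 35.76 F [ 0.2 -4.6 -6.3] M [-1.02   0.25  -0.115] yaw 55.45 [ 489.3 -153.6  118.2] q6 0.17
```

>>> carry_out([
  {"dx":-0.0003,"dy":0.0002,"dz":0.0003,"twist":-7},
  {"dx":-0.0003,"dy":0.0002,"dz":0.0003,"twist":-14},
  {"dx":-0.0003,"dy":0.0002,"dz":0.0002,"twist":-21},
  {"dx":-0.0003,"dy":0.0002,"dz":0.0002,"twist":-26},
  {"dx":-0.0003,"dy":0.0002,"dz":0.0002,"twist":-26},
])

```text
t: 16.15
eef_pos: [489.9, -153.9, 118.4]
tcp_rot: [3.139, 0.001, 1.418]
ft_force: [4.4, -3.5, -3.4]
opening: 0.376
```

>>> carry_out([
  {"dx":0,"dy":0,"dz":0,"twist":0},
  {"dx":0,"dy":0,"dz":0,"twist":0},
])

```text
t: 16.35
eef_pos: [489.9, -153.9, 118.3]
tcp_rot: [3.139, 0.001, 1.414]
ft_force: [3.7, -3.7, -5.2]
opening: 0.374
```

```bash
python3 st.py
```

```text
t 16.35 open 35.56 F [ 3.7 -3.7 -5.2] M [-0.817 -0.532  0.097] yaw 81.0 [ 489.9 -153.9  118.3] q6 -0.276
```

```bash
python3 -c "
from h import *
snap('scene','s4.png')"; python3 st.py
```

```text
t 16.4 open 35.97 F [ 4.3 -4.1 -3.9] M [-0.859 -0.628  0.157] yaw 81.0 [ 489.9 -153.9  118.3] q6 -0.276
```

View pics/s4.png

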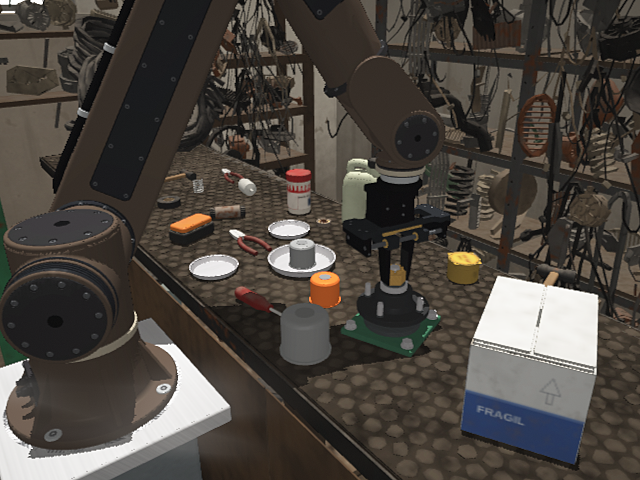

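The jaws hold the nut at (396,275), the cap stands in the large dish at (302,253), and the tin and pliers are where they were. The bearing is hidden behind the gripper in this view.

```bash
python3 -c "
from h import *
print(job_done())"
```

```text
the job is handed in; nothing more can be done
None
```

The job is handed in at about 16.4 s of the 61 s allowed; it reports no verdict, so the results below are from my own checks.

- **Dust cap:** I lifted it straight off and set it open end down in the largest dish, with about 2 N of contact. The last picture shows it standing upright there.
- **Nut, bottoming out:** I turned it clockwise about 138° until it hit the hard stop. The torque rose from 0.13 to 1.1 N m, and the jaw opening stayed at 36 mm, so the grip did not slip on the flats.
- **Nut, backing off:** I backed it off about 89–90° from the stop. That comes from the wrist angle, corrected for springiness in the grip. I did not check it separately by camera, because the gripper hides the nut.
- **Final grip:** the jaws still hold the nut at 36 mm. About 7 N of force and 0.16 N m of torque remain at the wrist. That torque is slightly over the nut's stated 0.12 N m turning torque, though the angle held at 81.0° over the last two readings.
- **Bystanders:** the tin and pliers have not moved in the last picture. The bearing was hidden behind the gripper then, but it was in place after the cap was set down and the arm did not go near it afterwards.
- **Disagreement:** the forces while turning suggested the hub axis was 1–2 mm from where I first measured it. I corrected for this as I turned.

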